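# Clip the lid set onto the culture jar, then lift off its dust cover alone

## Task

Close the plant culture jar the clean way: take the nested lid set out of the tray by the steel pin that stands up through its blue dust cover, lower it onto the clear jar and press straight down until both sprung clips have opened and snapped shut over the rim of the white inner lid, the cover staying on all the while. Then let go of the pin, take the blue cover by its round collar and lift it straight off alone, leaving the white lid seated and clipped, the jar where it stands and the tray, dish, marker and beaker undisturbed. A clean cover is never laid down: finish while still holding it, still and level over the jar like a canopy, its lower edge a few centimetres above the tip of the pin.

Things in the scene. Friction and masses are not known exactly. Their poses are not given: they have to be found in the camera images.
- jar: Clear round culture jar with pale agar and green shoots, loose, about 0.8 kg, 88 mm outside, mouth 78 mm, 75 mm high. Origin: centre of its underside; z up. A steel band carries two sprung clips at its +y and -y sides (out to 57 mm from the axis, flared lips up to 98 mm above the worktop). With the inner lid home, its origin is 55 mm above the jar's, on the axis.
- jar_rim (a point): Centre of the jar's open mouth at the height of its rim, 75 mm above the jar's underside.
- clip_a (a joint): Clip on the jar's +y side, in rad: 0 = shut, grows as it swings outward (to 0.35), spring-closed. Its hook has a flared lead-in: the lid's rim pressed straight down pushes it about 0.1 rad open, then it snaps back to 0 over the rim. Both clips together need about 4 to 8 N of push beyond the lids' own weight, from about 13 mm above the lid's seat.
- clip_b (a joint): The same clip on the jar's -y side.
- inner_lid: White round vented lid, about 0.13 kg, loose, standing on its plug. Origin: centre of the plug's underside; z up. Plug 74 mm diameter (2 mm free all round in the jar), 20 mm high, bevelled foot; rim 96 mm diameter, 20 to 25 mm above the origin; fixed steel pin 12 mm diameter on the axis, top 93 mm above the origin. Lifted by the pin, it carries the cover with it.
- pin_top (a point): Top of the steel pin, on its axis. While the cover is on, the upper 26 mm of the pin stand free above the cover's collar: the place to grip it. The round pin can pivot between the pads about the line along which they close, so that the lid may tip and only one clip snap; with the fingers closing along the line that joins the two clips (the jar's y axis) the lid stays level.
- cover: Blue round dust cover, about 70 g, loose, resting on the inner lid's rim: skirt 78 mm diameter, top at 25 mm, ribbed collar 32 mm diameter from 25 to 42 mm, 15 mm bore round the pin. Origin: centre of the lower edge; z up. Nested, it lies 25 mm above the inner lid's origin; raised 47 mm its bore leaves the pin, raised 68 mm its lower edge passes the pin's tip.
- collar (a point): On the cover's axis, at the middle of its collar, 34 mm above its lower edge: the place to grip the cover (32 mm wide).
- tray: Blue-grey dissection tray, loose, 208 x 159 mm, rim 46 mm high, floor 3 mm thick; the lid set and the small dish stand in it. Origin: centre of its underside.
- petri: Small clear dish, 41 mm diameter, 9 mm high, in the tray beside the lid set. Leave alone.
- marker: White and black marker pen, 120 mm long, 18 mm thick, lying before the jar. Leave alone.
- beaker: Small glass beaker, 57 mm wide, 62 mm high, standing behind the jar. Leave alone.

How it is judged:
On the way, in this order (a step that is already met when the one before it is completed fails the run):
1. the lid set is lifted clear of the tray as one, the cover still nested on the inner lid (height (world z) of inner_lid above 0.06 m and z of cover in the frame of inner_lid between 0.022 and 0.029 m and contact force between the fingers and inner_lid above 1 N and contact force between inner_lid and tray below 0.05 N), for 0.2 s.
2. the inner lid is fully home on the jar with both clips snapped shut over its rim and the cover still on it (z of inner_lid in the frame of jar between 0.052 and 0.057 m and horizontal distance between inner_lid and jar below 0.004 m and angle between the z axis of inner_lid and the z axis of jar, either way round below 0.06 rad and value of joint each of clip_a, clip_b below 0.03 rad and z of cover in the frame of inner_lid between 0.022 and 0.029 m), for 0.2 s.
At the end, for the whole second after the job is handed in: Inner lid home on the jar (at most 2 mm high, 4 mm off axis), both clips shut (under 0.03 rad); cover held by the fingers, at rest, level (0.17 rad), within 40 mm of the jar axis, its lower edge 5 to 147 mm above the pin tip, touching neither lid nor jar; robot touching neither; jar upright (z of inner_lid in the frame of jar between 0.052 and 0.057 m and horizontal distance between inner_lid and jar below 0.004 m and angle between the z axis of inner_lid and the z axis of jar, either way round below 0.06 rad and value of joint each of clip_a, clip_b below 0.03 rad and z of cover in the frame of inner_lid between 0.098 and 0.24 m and horizontal distance between cover and jar below 0.04 m and angle between cover's own z axis and vertical below 0.17 rad and contact force between the fingers and cover above 1 N and contact force between each of cover, the fingers and inner_lid below 0.05 N and contact force between each of cover, the arm and jar below 0.05 N and linear speed of each of cover, inner_lid below 0.03 m/s and angle between jar's own z axis and vertical below 0.05 rad); the arm keeps its last pose, push and grip.
It fails at once if the cover parts from the inner lid (by 6 mm or more) while the inner lid is not home and clipped on the jar (z of cover in the frame of inner_lid above 0.031 m and not (z of inner_lid in the frame of jar between 0.052 and 0.0585 m and horizontal distance between inner_lid and jar below 0.006 m and angle between the z axis of inner_lid and the z axis of jar, either way round below 0.06 rad and value of joint each of clip_a, clip_b below 0.06 rad)).
It fails at once if the cover is tipped over (more than 0.4 rad), touches the tray or is laid on the worktop (angle between cover's own z axis and vertical above 0.4 rad or contact force between cover and tray above 0.5 N or height (world z) of cover below 0.015 m).
It fails at once if the jar is pushed along by 30 mm or tipped by 0.15 rad (distance of jar from where it was at the start of the episode above 0.03 m or angle between jar's own z axis and vertical above 0.15 rad).
It fails at once if the tray, the dish, the marker or the beaker is moved by more than 30 mm (distance of any of tray, petri, marker, beaker from where it was at the start of the episode above 0.03 m).
It also fails if it takes over 58 s, if anything falls off the work surface, if the arm or the gripper's body presses on something with over 40 N, if the wrist force passes 120 N, or if a joint passes its speed limit or range.

## Robot

A 6-joint arm with a two-finger parallel gripper is mounted at the origin on a cart in front of the work surface, level with it; the furniture and walls round the work are solid. World frame = base frame: x ahead of the robot, y to its left, z up, the work surface at z = 0. Lengths are in m, angles in rad, forces in N, time in s.
With the tool pointing down it reaches from about 0.425 to 0.95 m from the base axis. Payload 3.5 kg.
Tool frame: the origin (TCP) lies at the very end of the fingers, on their centre line; the grasp point (between the pads) lies 19 mm behind it; z points along the fingers, y is the line along which they close (so a half turn about z gives the same grasp; the last joint's range is limited). The gripper opens to 85 mm and grips with 20 to 120 N. Pads are 22 mm wide; open, the fingers measure 114 mm over their backs; the gripper's body (76 mm by 85 mm) begins 54 mm behind the grasp point. The pads swing forward as they close: fully open they stand 13 mm farther back than shut.
Start: joints at [-1.496, 0.286, 1.577, -0, 1.279, -0.15], TCP at [0.15, -0.658, 0.231] pointing down, gripper open.
Joint ranges: [-2.77, 2.77], [-0.9, 2.22], [0.21, 2.48], [-1.53, 4.67], [0.24, 2.81], [-2.84, 2.84]. Speed limits (rad/s): [2.79, 2.79, 3.14, 3.14, 3.14, 3.14].

## Interface

Orientations are given as a unit quaternion [x, y, z, w].
In Python, from plant import get_state, read_camera, sign_off, recognise gives the robot as it stands.
- The arm moves only by the tool arm_command, never from a script. Its argument "steps" is a list of rows, each an object with "translation": the shift along the tool's x, y, z scaled (see below), a list of three; "twist": the turn, a rotation vector about the tool's x, y, z scaled (see below), a list of three; "fingers": the opening, from -1 (shut) to 1 (fully open). In form: [{"translation": [x, y, z], "twist": [rx, ry, rz], "fingers": fingers}, ...]. A call has 1 to 5 rows; each row is the pose to reach, as a shift and turn from the pose commanded when the call began, along the tool's axes at that moment; what a row does not reach only later rows make up. The controller multiplies each number of a shift by 75 cm and each number of a turn by 60 degrees. A row lasts 1/8 s, in which the tool goes at most 62.5 mm and 10.7 degrees, less where a joint would pass 70% of its speed; a pose out of reach is approached as far as the arm can. A call with a number of a shift or a turn outside -1 to 1 is refused whole. A call with a gripper value outside its range is refused whole. The fingers move at their own pace and stop on an object; "grip_force" is the grip in N (left out, the last holds). Time passes only in rows, so rows that repeat a pose let the fingers close. It gives the time, the measured TCP pose, the force, the opening and the grip force at its end, in the units of the state.
- get_state(): the state, without advancing time (a new reading comes with each control period).
- read_camera(name): name is "scene" or "top"; returns a dict with "pixels" (400x640x3 uint8, red, green, blue), "K" (3x3 intrinsics, pixels), "R" (3x3) and "t" (3): a world point X has camera coordinates R X + t. Camera axes: x right, y down, z forward; pixel columns grow to the right and rows downward; lengths in m; the calibration is good to about 2 mm. A picture is of the moment at which its call begins. There is no depth.
- sign_off(): hands the job in; it is judged then, once.
Trained networks look in a picture, given as the dict that the camera call returned (one of the last four; its "shot" number tells which), for a name from the list of things; names that differ only in an ending like _2 or _b are one class to them, and where a whole thing is asked for, a point or a joint stands for the part that bears it (a point fixed in the world has none). Each returns a list of dicts, best first, with "conf" (0 to 1); they miss things now and then, are a little off and sometimes report something else, mostly with a low value. They report only what shows in the picture. A call takes as long as a camera call.
- recognise(picture, query): "point" ([row, column] in pixels, amid what is visible of it).
The state is a dict: "time": time; "qpos": joint angles; "dq": joint speeds; "joint_efforts": joint torques, N m; "eef_pos": TCP position; "tcp_rot": TCP orientation; "contact_force": force on the tool from outside, world axes, zero at the start; "wrist_torque": the same for the moment, N m; "opening": opening from 0.0 (shut) to 1.0 (fully open); "finger_force": force on a finger pad.
Only numpy, scipy, OpenCV 4.12 (cv2) and the standard library are available. Lean on these libraries where they do the work, as an engineer would, in place of code of your own. Each camera call takes 0.05 s, during which the arm holds its last target. There are 200 camera calls.

## Working session

There is one attempt and no reset: what is moved stays moved. The work goes in short steps, Python scripts to look and compute and a tool call to move; the robot and the scene stay as the last step left them, time stands still between calls to the robot, and variables do not carry over. Pictures are saved under pics/ and viewed, at most 10 in all, crops included, and the job is handed in when it is done.

Besides the shell and the picture viewer there is one more tool, called by a JSON object that holds its "method" and its "body". arm_command: Moves the arm, as the interface text tells. Shifts and turns lie within -1 to 1; 1 stands for 75 cm of shift or 60 degrees of turn. Its arguments: {"type":"object","properties":{"steps":{"type":"array"},"grip_force":{"type":"number"}},"required":["steps"]}

```bash
mkdir -p pics
cat > h.py <<'E'
import numpy as np, cv2
from plant import get_state, read_camera, sign_off, recognise
def ray(c,rc):
    K,R,t=[np.array(c[k],float) for k in("K","R","t")]
    d=R.T@np.linalg.inv(K)@np.array([rc[1],rc[0],1.]); return -R.T@t,d/np.linalg.norm(d)
def tri(c1,p1,c2,p2):
    o1,d1=ray(c1,p1);o2,d2=ray(c2,p2)
    s=np.linalg.lstsq(np.c_[d1,-d2],o2-o1,rcond=None)[0]
    a=o1+s[0]*d1;b=o2+s[1]*d2
    return (a+b)/2,np.linalg.norm(a-b)
def onz(c,p,z):
    o,d=ray(c,p); return o+d*(z-o[2])/d[2]
def proj(c,X):
    q=np.array(c["K"])@(np.array(c["R"])@np.array(X)+np.array(c["t"])); return q[1]/q[2],q[0]/q[2]
def save(c,n): cv2.imwrite("pics/"+n,np.array(c["pixels"])[:,:,::-1])
E
python3 - <<'E'
from h import *
np.set_printoptions(precision=4,suppress=True)
a=read_camera("scene");b=read_camera("top")
save(a,"s0.png");save(b,"t0.png")
for n in "jar jar_rim clip_a clip_b inner_lid pin_top cover collar tray petri marker beaker".split():
    A=recognise(a,n);B=recognise(b,n)
    print(n,[(np.round(x["point"],1).tolist(),round(x["conf"],2)) for x in A[:3]],[(np.round(x["point"],1).tolist(),round(x["conf"],2)) for x in B[:3]])
    if A and B: print("   ",*tri(a,A[0]["point"],b,B[0]["point"]))
print(get_state()); print(-a["R"].T@a["t"],-b["R"].T@b["t"])
E
```

```text
jar [([156.9, 378.8], 0.94)] [([232.5, 376.3], 0.98), ([280.2, 396.0], 0.22)]
    [ 0.4768 -0.1782  0.0494] 0.005792110583766675
jar_rim [] [([281.6, 399.9], 0.75)]
clip_a [([171.6, 377.4], 0.81)] [([222.0, 403.6], 0.5)]
    [ 0.5159 -0.2776 -0.1109] 0.015155011235847412
clip_b [([171.6, 377.4], 0.81)] [([222.0, 403.6], 0.5)]
    [ 0.5159 -0.2776 -0.1109] 0.015155011235847412
inner_lid [([321.1, 282.6], 0.61)] [([230.5, 214.2], 0.74), ([232.1, 376.5], 0.18)]
    [ 0.4869  0.2057 -0.038 ] 0.004831185590252106
pin_top [([321.1, 284.7], 0.58)] [([229.6, 233.0], 0.74), ([199.2, 242.6], 0.57)]
    [ 0.5024  0.1736 -0.1175] 0.005965596506049989
cover [([299.6, 291.0], 0.74)] [([232.0, 213.3], 0.9), ([232.9, 379.3], 0.73)]
    [0.4741 0.1928 0.037 ] 0.00934431984458628
collar [([299.4, 285.3], 0.87)] [([233.9, 217.1], 0.92)]
    [0.4788 0.1895 0.0245] 0.00755032269017778
tray [([276.1, 281.3], 0.75), ([300.5, 287.7], 0.59), ([126.8, 375.9], 0.35)] [([214.1, 225.6], 0.65)]
    [0.513  0.1645 0.0422] 0.013381186964452669
petri [([265.0, 265.4], 0.63)] [([198.5, 242.4], 0.7)]
    [ 0.5633  0.1356 -0.0042] 0.0006135223287980677
marker [([169.5, 431.1], 0.78)] [([278.4, 398.8], 0.72), ([244.2, 358.1], 0.18)]
    [ 0.3733 -0.236   0.0081] 0.006451146619224848
beaker [([152.0, 323.1], 0.82), ([297.8, 285.6], 0.63)] [([229.6, 213.8], 0.28)]
    [0.4457 0.1317 0.354 ] 0.01528084929792979
{'time': 1.3, 'qpos': array([-1.496 ,  0.2863,  1.5767,  0.    ,  1.2786, -0.15  ]), 'dq': array([-0.0018, -0.0009, -0.0009, -0.0013, -0.0007,  0.0018]), 'joint_efforts': array([  0.0014, -40.5953, -29.2932,  -0.0001,   0.0005,  -0.    ]), 'eef_pos': array([ 0.1505, -0.658 ,  0.2313]), 'tcp_rot': array([ 0.9937,  0.1121,  0.    , -0.    ]), 'contact_force': array([ 0.0117, -0.2448, -0.1396]), 'wrist_torque': array([-0.015 ,  0.0177,  0.0287]), 'finger_force': 0.0, 'opening': 0.9972596873305769}
[0.2359 0.4944 0.7717] [ 0.3787 -0.0068  1.1111]
```

View pics/s0.png

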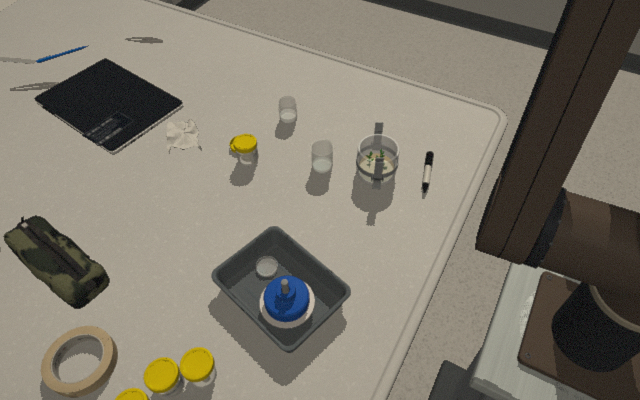

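View pics/t0.png

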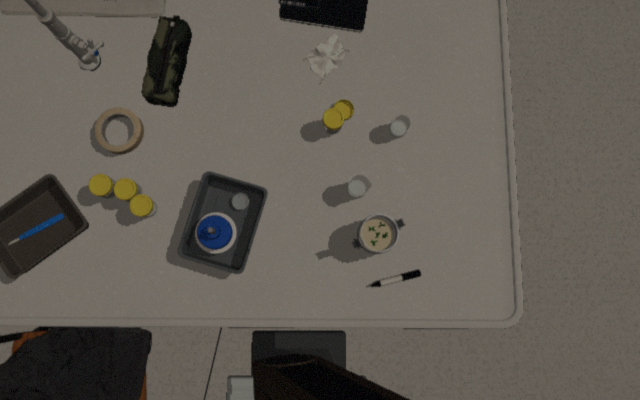

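Run:
```python
from h import *
a=cv2.imread("pics/s0.png");b=cv2.imread("pics/t0.png")
f=lambda i,r,c:cv2.resize(i[r:r+60,c:c+80],None,fx=5,fy=5,interpolation=cv2.INTER_CUBIC)
cr=lambda i,r,c:cv2.resize(i[r:r+100,c:c+100],(400,300))
cv2.imwrite("pics/c0.png",np.clip(1.6*np.vstack([np.hstack([f(a,270,247),f(a,130,337)]),np.hstack([f(b,203,175),f(b,203,340)])]).astype(float),0,255))
```

```text
[ WARN:0@0.336] global loadsave.cpp:1063 imwrite_ Unsupported depth image for selected encoder is fallbacked to CV_8U.
```

View pics/c0.png

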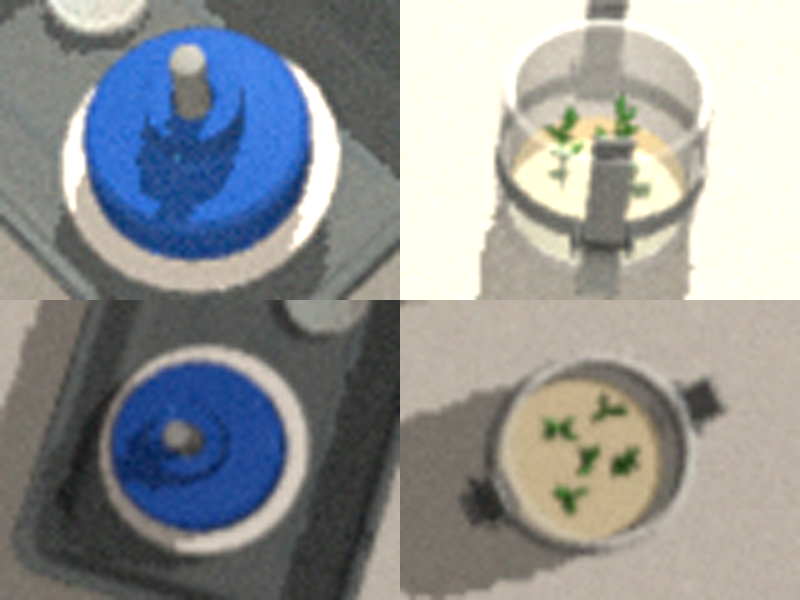

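c0 shows: scene pin top near (row 280, col 284) and jar rim centre near (148, 378); in the top view the pin top is near (229, 210), the jar rim centre near (233, 378), and the clips at (223, 401) and (243, 357). The detector's "pin_top" points are off, so I triangulate from these instead.

Run:
```python
from h import *
np.set_printoptions(precision=4,suppress=True)
a=read_camera("scene");b=read_camera("top")
px=lambda u,v,r,c:(r+(v+.5)/5-.5,c+(u+.5)/5-.5)
P,e=tri(a,px(187,54,270,247),b,px(179,134,203,175));print("pin",P,e)
J,e=tri(a,px(208,92,130,337),b,px(192,152,203,340));print("rim",J,e)
# lid rim in top view (z=.028)
print("lid rim top",onz(b,px(204,148.5,203,175),.028), "pin@.096 top",onz(b,px(179,134,203,175),.096),"scene",onz(a,px(187,54,270,247),.096))
print("jar top@.075",onz(b,px(192,152,203,340),.075),"scene",onz(a,px(208,92,130,337),.075))
c1=onz(b,px(305,100,203,340),.098);c2=onz(b,px(85,202,203,340),.098);print("clips",c1,c2,(c1+c2)/2,np.linalg.norm(c1-c2),np.degrees(np.arctan2(*(c1-c2)[[1,0]])))
# projected circle extents for check (crop px)
def ext(c,C,r,r0,c0,R):
    q=np.array([proj(c,[C[0]+r*np.cos(t),C[1]+r*np.sin(t),C[2]]) for t in np.linspace(0,6.283,200)])
    u=(q[:,1]-c0+.5)*5-.5;v=(q[:,0]-r0+.5)*5-.5;print(R,"u",u.min(),u.max(),"v",v.min(),v.max())
for nm,xy in(("J",J[:2]),):
    ext(a,[*xy,.075],.044,130,337,"jar scene obs u102-315 v18");ext(b,[*xy,.075],.044,203,340,"jar top obs u88-293 v57-250")
ext(a,[*P[:2],.028],.048,270,247,"lid scene obs u62-340 v?-292");ext(b,[*P[:2],.028],.048,203,175,"lid top obs u100-308 v45-252")
print(get_state()["time"])
```

```text
pin [0.4791 0.1906 0.0934] 0.0005926446745175387
rim [ 0.4763 -0.1766  0.0767] 0.0009280682916828676
lid rim top [0.4786 0.1914 0.028 ] pin@.096 top [0.4786 0.19   0.096 ] scene [0.4785 0.1918 0.096 ]
jar top@.075 [ 0.476 -0.177  0.075] scene [ 0.4774 -0.1781  0.075 ]
clips [ 0.4971 -0.223   0.098 ] [ 0.4518 -0.1265  0.098 ] [ 0.4744 -0.1747  0.098 ] 0.10662636905271025 -64.83887091293295
jar scene obs u102-315 v18 u 103.31505234299198 314.6042427766225 v 22.520492093689455 171.73190817636734
jar top obs u88-293 v57-250 u 92.27412902088031 289.7318069562398 v 53.210986111030934 250.69283233780592
lid scene obs u62-340 v?-292 u 62.215300595736494 339.6295705680292 v 26.97867749118342 278.7299028287641
lid top obs u100-308 v45-252 u 101.22324642363876 310.22560569655167 v 44.491034144358366 251.95014257214066
1.4
```

{"method": "arm_command", "body": {"steps": [{"translation":[0.34,-0.18,0],"twist":[0,0,-0.203],"fingers":1},{"translation":[0.34,-0.18,0],"twist":[0,0,-0.203],"fingers":1},{"translation":[0.34,-0.18,0],"twist":[0,0,-0.203],"fingers":1},{"translation":[0.34,-0.18,0],"twist":[0,0,-0.203],"fingers":1},{"translation":[0.34,-0.18,0],"twist":[0,0,-0.203],"fingers":1}], "grip_force": 80}}

```text
time: 2.02
eef_pos: [0.3709, -0.4675, 0.2316]
tcp_rot: [0.976, 0.218, 0.0, 0.0]
contact_force: [-0.5, -0.7, -0.6]
opening: 1.002
finger_force: 0.0
```

{"method": "arm_command", "body": {"steps": [{"translation":[0.28,-0.31,0],"twist":[0,0,0],"fingers":1},{"translation":[0.28,-0.31,0],"twist":[0,0,0],"fingers":1},{"translation":[0.28,-0.31,0],"twist":[0,0,0],"fingers":1},{"translation":[0.28,-0.31,0],"twist":[0,0,0],"fingers":1},{"translation":[0.28,-0.31,0],"twist":[0,0,0],"fingers":1}]}}

```text
time: 2.65
eef_pos: [0.4608, -0.1689, 0.2317]
tcp_rot: [0.976, 0.217, 0.001, 0.0]
contact_force: [1.2, -0.1, -0.4]
opening: 1.001
finger_force: 0.0
```

```bash
cat > go.py <<'E'
import sys,numpy as np
from scipy.spatial.transform import Rotation as Ro
from plant import get_state
s=get_state();R=Ro.from_quat(s["tcp_rot"])
for a in sys.argv[1:]:
    d=np.array(eval(a))-s["eef_pos"];print(a,np.round(R.inv().apply(d)/.75,4),"len",round(np.linalg.norm(d),4))
print(np.round(s["eef_pos"],4),"force",np.round(s["contact_force"],2),np.round(s["wrist_torque"],2),"yaw y",np.round(R.as_matrix()[:,1],3),"z",np.round(R.as_matrix()[:,2],4),s["opening"],s["finger_force"],s["time"],np.round(s["qpos"],2))
E
python3 go.py .479,.191,.2
```

```text
.479,.191,.2 [ 0.225  -0.4245  0.0421] len 0.3617
[ 0.4608 -0.1689  0.2317] force [ 1.18 -0.08 -0.44] [-0.03 -0.03  0.02] yaw y [ 0.423 -0.906  0.001] z [ 1.1e-03 -5.0e-04 -1.0e+00] 1.0011626606326967 0.0 2.65 [-0.56 -0.13  2.02  0.    1.25  0.58]
```

{"method": "arm_command", "body": {"steps": [{"translation":[0.18,-0.34,0.035],"twist":[0,0,0],"fingers":1},{"translation":[0.18,-0.34,0.035],"twist":[0,0,0],"fingers":1},{"translation":[0.18,-0.34,0.035],"twist":[0,0,0],"fingers":1},{"translation":[0.18,-0.34,0.035],"twist":[0,0,0],"fingers":1},{"translation":[0.18,-0.34,0.035],"twist":[0,0,0],"fingers":1}]}}

```text
time: 3.28
eef_pos: [0.4744, 0.12, 0.2051]
tcp_rot: [0.976, 0.218, 0.0, -0.0]
contact_force: [0.3, -0.8, 1.0]
opening: 1.0
finger_force: 0.0
```

```bash
python3 go.py .479,.191,.15
```

```text
.479,.191,.15 [ 0.0458 -0.083   0.0736] len 0.09
[0.4744 0.12   0.2051] force [ 0.27 -0.83  0.99] [-0.09 -0.1   0.07] yaw y [ 0.426 -0.905  0.   ] z [ 6.e-04  2.e-04 -1.e+00] 0.9995494398698854 0.0 3.275 [ 0.04 -0.11  2.05  0.    1.2   1.17]
```

{"method": "arm_command", "body": {"steps": [{"translation":[0.0458,-0.083,0.0736],"twist":[0,0,0],"fingers":0.4},{"translation":[0.0458,-0.083,0.0736],"twist":[0,0,0],"fingers":0.4},{"translation":[0.0458,-0.083,0.0736],"twist":[0,0,0],"fingers":0.4},{"translation":[0.0458,-0.083,0.0736],"twist":[0,0,0],"fingers":0.4},{"translation":[0.0458,-0.083,0.0736],"twist":[0,0,0],"fingers":0.4}]}}

```text
time: 3.9
eef_pos: [0.4804, 0.1875, 0.1512]
tcp_rot: [0.976, 0.216, 0.001, 0.0]
contact_force: [0.2, 0.1, 0.0]
opening: 0.696
finger_force: 0.0
```

```bash
python3 go.py .479,.191,.074
python3 - <<'E'
from h import *
a=read_camera("scene");b=read_camera("top")
f=lambda i,r,c:cv2.resize(np.array(i["pixels"])[r:r+60,c:c+80,::-1],None,fx=5,fy=5,interpolation=cv2.INTER_CUBIC)
cv2.imwrite("pics/c1.png",np.hstack([f(a,245,247),f(b,203,175)]))
E
```

```text
.479,.191,.074 [-0.     -0.0051  0.1029] len 0.0773
[0.4804 0.1875 0.1512] force [0.23 0.08 0.02] [0.02 0.01 0.04] yaw y [ 0.422 -0.906  0.001] z [ 2.3e-03  2.0e-04 -1.0e+00] 0.6962826763976038 0.0 3.9 [ 0.18  0.02  2.04 -0.    1.09  1.31]
```

View pics/c1.png

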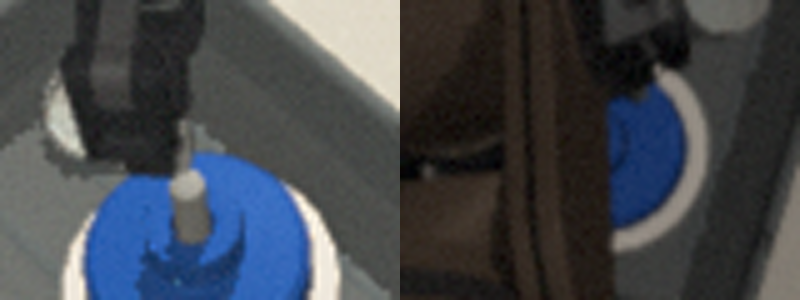

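c1 shows the pin tip at scene crop (187, 188) → pixel (282, 284), and a finger block at crop (140, 165); I check where the fingertips should project.

Run:
```python
from h import *
a=read_camera("scene");b=read_camera("top");s=get_state();save(a,"s1.png")
t=s["eef_pos"];y=np.array([.423,-.906,0])
for k in(-.03,0,.03):
    for z in (0,.1): print(k,z,np.round(proj(a,t+k*y+[0,0,z]),1),np.round(proj(b,t+k*y+[0,0,z]),1))
print(s["opening"],np.round(t,4))
```

```text
-0.03 0 [277.4 279.7] [232.1 192.8]
-0.03 0.1 [239.6 273.8] [227.  180.4]
0 0 [260.2 282. ] [226.1 206.4]
0 0.1 [221.5 276.6] [220.3 195.6]
0.03 0 [244.  284.3] [220. 220.]
0.03 0.1 [204.4 279.3] [213.6 210.7]
0.6986241998674476 [0.48   0.1878 0.1506]
```

View pics/s1.png

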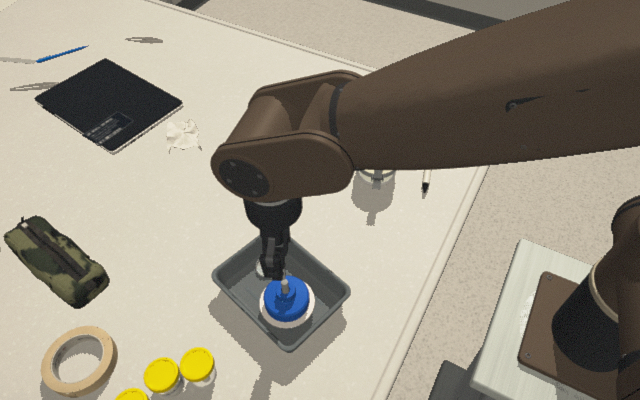

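Run:
```python
from h import *
a=read_camera("scene");s=get_state()
t=s["eef_pos"];y=np.array([.423,-.906,0]);x=np.array([.906,.423,0])
k=6;r0,c0=215,230
im=np.array(a["pixels"])[r0:r0+100,c0:c0+110,::-1]
im=cv2.resize(im,None,fx=k,fy=k,interpolation=cv2.INTER_CUBIC);im=np.clip(im.astype(float)*2.2,0,255).astype(np.uint8)
def L(A,B,col):
    p=[tuple(int((v-o+.5)*k) for v,o in zip(proj(a,q)[::-1],(c0,r0))) for q in(A,B)];cv2.line(im,p[0],p[1],col,1)
for sg,col in((-1,(0,0,255)),(1,(0,255,0))):
    for w in (.03,.045):
        c=[t+sg*w*y+i*x+np.array([0,0,z+.007]) for i,z in((-.011,0),(.011,0),(.011,.04),(-.011,.04))]
        for i in range(4): L(c[i],c[(i+1)%4],col)
L([.479,.191,.096],[.479,.191,.07],(255,255,0))
cv2.imwrite("pics/c2.png",im)
```

```text
(no output)
```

View pics/c2.png

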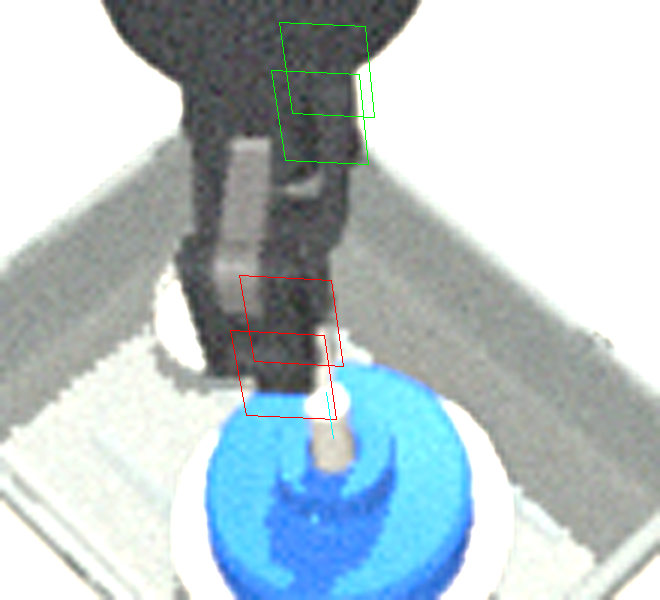

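c2 shows the near fingertip just behind the pin, matching the model to about 2 px, and the pin under the line I measured. I go down.

{"method": "arm_command", "body": {"steps": [{"translation":[0.0,-0.005,0.05],"twist":[0,0,0],"fingers":0.4},{"translation":[0.0,-0.005,0.08],"twist":[0,0,0],"fingers":0.4},{"translation":[0,-0.005,0.1025],"twist":[0,0,0],"fingers":0.4},{"translation":[0,-0.005,0.1025],"twist":[0,0,0],"fingers":0.4},{"translation":[0,-0.005,0.1025],"twist":[0,0,0],"fingers":0.4}]}}

```text
time: 4.78
eef_pos: [0.4788, 0.1919, 0.0739]
tcp_rot: [0.976, 0.217, 0.001, 0.0]
contact_force: [0.0, -0.5, 0.8]
opening: 0.703
finger_force: 0.0
```

```bash
python3 go.py .479,.191,.074
```

```text
.479,.191,.074 [-0.0002  0.0012 -0.0001] len 0.0009
[0.4788 0.1919 0.0739] force [ 0.   -0.48  0.78] [ 0.   -0.05  0.05] yaw y [ 0.424 -0.906  0.   ] z [ 1.7e-03  3.0e-04 -1.0e+00] 0.7026134929882106 0.0 4.775 [0.18 0.13 2.08 0.   0.93 1.32]
```

{"method": "arm_command", "body": {"steps": [{"translation":[0,0,0],"twist":[0,0,0],"fingers":-0.4},{"translation":[0,0,0],"twist":[0,0,0],"fingers":-0.7},{"translation":[0,0,0],"twist":[0,0,0],"fingers":-1},{"translation":[0,0,0],"twist":[0,0,0],"fingers":-1},{"translation":[0,0,0],"twist":[0,0,0],"fingers":-1}], "grip_force": 80}}

```text
time: 5.4
eef_pos: [0.4783, 0.1921, 0.0737]
tcp_rot: [0.976, 0.217, 0.0, -0.0]
contact_force: [-1.4, 1.6, 4.0]
opening: 0.107
finger_force: 78.2
```

```bash
python3 go.py .479,.191,.15
```

```text
.479,.191,.15 [ 0.0003  0.0017 -0.1018] len 0.0764
[0.4783 0.1921 0.0737] force [-1.43  1.56  4.04] [ 0.24  0.24 -0.01] yaw y [ 0.423 -0.906 -0.   ] z [ 7.e-04  7.e-04 -1.e+00] 0.10712268931056053 78.21952700614929 5.4 [0.18 0.13 2.08 0.   0.93 1.32]
```

{"method": "arm_command", "body": {"steps": [{"translation":[0,0,-0.01],"twist":[0,0,0],"fingers":-1},{"translation":[0,0,-0.03],"twist":[0,0,0],"fingers":-1},{"translation":[0,0,-0.06],"twist":[0,0,0],"fingers":-1},{"translation":[0,0,-0.1],"twist":[0,0,0],"fingers":-1},{"translation":[0,0,-0.14],"twist":[0,0,0],"fingers":-1}]}}

```text
time: 6.02
eef_pos: [0.4777, 0.1915, 0.1792]
tcp_rot: [0.976, 0.217, -0.0, 0.0]
contact_force: [0.5, -0.1, -2.2]
opening: 0.106
finger_force: 78.1
```

{"method": "arm_command", "body": {"steps": [{"translation":[0,0,-0.025],"twist":[0,0,0],"fingers":-1},{"translation":[0,0,-0.035],"twist":[0,0,0],"fingers":-1},{"translation":[0,0,-0.035],"twist":[0,0,0],"fingers":-1},{"translation":[0,0,-0.035],"twist":[0,0,0],"fingers":-1},{"translation":[0,0,-0.035],"twist":[0,0,0],"fingers":-1}]}}

```text
time: 6.65
eef_pos: [0.4773, 0.1916, 0.203]
tcp_rot: [0.976, 0.217, -0.001, -0.0]
contact_force: [-0.3, 0.2, -2.5]
opening: 0.103
finger_force: 78.1
```

```bash
python3 go.py .4765,-.177,.2
python3 - <<'E'
from h import *
a=read_camera("scene");s=get_state()
k=5;r0,c0=190,220
im=np.array(a["pixels"])[r0:r0+100,c0:c0+120,::-1]
cv2.imwrite("pics/c3.png",np.clip(cv2.resize(im,None,fx=k,fy=k,interpolation=cv2.INTER_CUBIC).astype(float)*1.6,0,255).astype(np.uint8))
E
```

```text
.4765,-.177,.2 [-0.2091  0.4448  0.0042] len 0.3686
[0.4773 0.1916 0.203 ] force [-0.26  0.2  -2.52] [ 0.01 -0.02 -0.01] yaw y [ 0.424 -0.906 -0.001] z [-2.3e-03 -4.0e-04 -1.0e+00] 0.10274012484684905 78.10532569885254 6.65 [ 0.18 -0.04  1.99  0.    1.19  1.32]
```

View pics/c3.png

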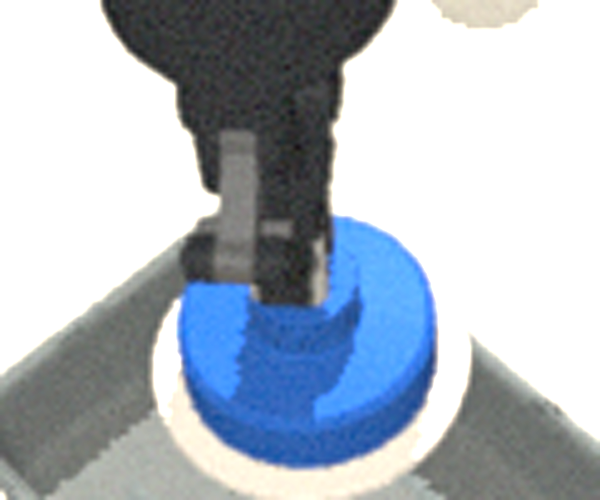

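c3 shows the set hanging level with the cover nested; the white rim spans crop columns 152–472 with its bottom near 497. The pin sits slightly right of the finger centre, so I measure that offset.

Run:
```python
from h import *
from scipy.optimize import least_squares
a=read_camera("scene");b=read_camera("top");s=get_state();t=s["eef_pos"]
def ex(C,r,z,r0,c0,k,cam):
    q=np.array([proj(cam,[C[0]+r*np.cos(u),C[1]+r*np.sin(u),z]) for u in np.linspace(0,6.283,200)])
    u=(q[:,1]-c0+.5)*k-.5;v=(q[:,0]-r0+.5)*k-.5;return np.array([u.min(),u.max(),v.max()])
f=least_squares(lambda p:ex(p,.048,.154,190,220,5,a)-[152,472,497],t[:2]);print("lid",f.x,f.fun,t[:3])
y=np.array([.424,-.906]);x=np.array([.906,.424]);d=f.x-t[:2];print("off tool x,y",d@x,d@y)
# blue mask in both views
for c in(a,b):
    h=cv2.cvtColor(np.array(c["pixels"]),cv2.COLOR_RGB2HSV);m=cv2.inRange(h,(105,150,60),(125,255,255))
    n,l,st,ce=cv2.connectedComponentsWithStats(m);i=1+np.argmax(st[1:,4]);print(st[i],ce[i],"pred centre cover",np.round(proj(c,[*t[:2],.18]),1))
    X=[p["point"] for p in recognise(c,"inner_lid")[:1]+recognise(c,"cover")[:1]];print(X)
```

```text
lid [0.47790761 0.19046984] [ 2.29068699 -2.30492752  0.20739471] [0.47768824 0.19172031 0.20361653]
off tool x,y -0.0003314502329168759 0.0012259354554788173
[ 256  234   51   49 1667] [282.34313137 260.67306539] pred centre cover [252.3 280.5]
[[283.5, 283.1], [258.9, 286.8]]
[208 215  15  29 298] [214.60067114 229.05704698] pred centre cover [225.6 201.4]
[[233.0, 223.3], [229.0, 214.0]]
```

{"method": "arm_command", "body": {"steps": [{"translation":[-0.03,0.06,0],"twist":[0,0,0],"fingers":-1},{"translation":[-0.06,0.13,0],"twist":[0,0,0],"fingers":-1},{"translation":[-0.09,0.2,0],"twist":[0,0,0],"fingers":-1},{"translation":[-0.12,0.265,0],"twist":[0,0,0],"fingers":-1},{"translation":[-0.15,0.32,0],"twist":[0,0,0],"fingers":-1}]}}

```text
time: 7.62
eef_pos: [0.4777, -0.0753, 0.2046]
tcp_rot: [0.976, 0.217, 0.0, 0.0]
contact_force: [1.3, -0.6, -1.9]
opening: 0.11
finger_force: 78.5
```

```bash
python3 go.py .4765,-.1765,.2
```

```text
.4765,-.1765,.2 [-0.0585  0.1216  0.0062] len 0.1013
[ 0.4777 -0.0753  0.2046] force [ 1.26 -0.59 -1.94] [ 0.   -0.01  0.  ] yaw y [ 0.423 -0.906  0.001] z [ 1.e-03 -4.e-04 -1.e+00] 0.11019691928370702 78.50898027420044 7.625 [-0.37 -0.12  2.06 -0.    1.2   0.77]
```

{"method": "arm_command", "body": {"steps": [{"translation":[-0.03,0.06,0],"twist":[0,0,0],"fingers":-1},{"translation":[-0.05,0.1,0],"twist":[0,0,0],"fingers":-1},{"translation":[-0.055,0.115,0.006],"twist":[0,0,0],"fingers":-1},{"translation":[-0.055,0.115,0.006],"twist":[0,0,0],"fingers":-1},{"translation":[-0.055,0.115,0.006],"twist":[0,0,0],"fingers":-1}]}}

```text
time: 8.25
eef_pos: [0.4768, -0.1677, 0.1994]
tcp_rot: [0.976, 0.218, -0.0, -0.001]
contact_force: [-0.1, 0.4, -1.8]
opening: 0.108
finger_force: 78.5
```

```bash
python3 go.py .4765,-.1765,.2
python3 - <<'E'
from h import *
a=read_camera("scene");s=get_state();t=s["eef_pos"]
k=5;r0,c0=80,320
im=np.clip(cv2.resize(np.array(a["pixels"])[r0:r0+120,c0:c0+120,::-1],None,fx=k,fy=k,interpolation=cv2.INTER_CUBIC).astype(float)*1.4,0,255).astype(np.uint8)
def circ(C,r,z,col):
    q=[[int((v-o+.5)*k) for v,o in zip(proj(a,[C[0]+r*np.cos(u),C[1]+r*np.sin(u),z])[::-1],(c0,r0))] for u in np.linspace(0,6.283,90)]
    cv2.polylines(im,[np.array(q)],True,col,1)
circ(t,.048,t[2]-.0465,(0,0,255))
circ((.4765,-.1765),.044,.075,(0,255,0))
cv2.imwrite("pics/c4.png",im)
E
```

```text
.4765,-.1765,.2 [-0.0054  0.0105 -0.0008] len 0.0088
[ 0.4768 -0.1677  0.1994] force [-0.07  0.35 -1.81] [-0.02 -0.02 -0.06] yaw y [ 0.425 -0.905 -0.001] z [-6.e-04  1.e-03 -1.e+00] 0.10764652978985531 78.52280259132385 8.25 [-0.54 -0.06  2.02  0.    1.19  0.59]
```

View pics/c4.png

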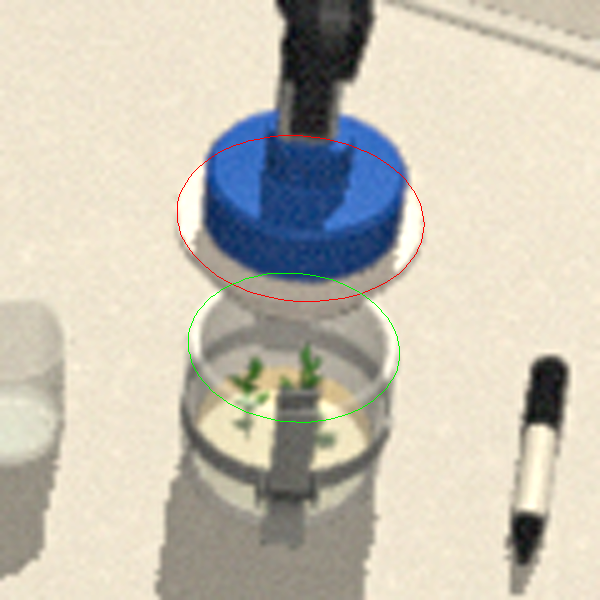

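c4: the lid set hangs over the jar and the red prediction fits the lid rim (columns 178–424); the jar's right edge (~392) lies slightly left of my green circle (398). I refine the jar centre with overlays on the start pictures.

Run:
```python
from h import *
k=8
out=[]
for n,f,r0,c0 in(("scene","s0.png",122,352),("top","t0.png",208,353)):
    c=read_camera(n);im=cv2.imread("pics/"+f)[r0:r0+70,c0:c0+50]
    im=cv2.resize(im,None,fx=k,fy=k,interpolation=cv2.INTER_CUBIC)
    im=np.clip((im.astype(float)-70)*1.5,0,255).astype(np.uint8)
    def circ(C,r,z,col):
        q=[[int((v-o+.5)*k) for v,o in zip(proj(c,[C[0]+r*np.cos(u),C[1]+r*np.sin(u),z])[::-1],(c0,r0))] for u in np.linspace(0,6.283,90)]
        cv2.polylines(im,[np.array(q)],True,col,1)
    for r,z,col in((.044,.075,(0,255,0)),(.039,.075,(0,0,255)),(.044,0,(255,0,0))): circ((.4765,-.1765),r,z,col)
    out.append(im)
cv2.imwrite("pics/c5.png",np.hstack(out))
```

```text
(no output)
```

View pics/c5.png

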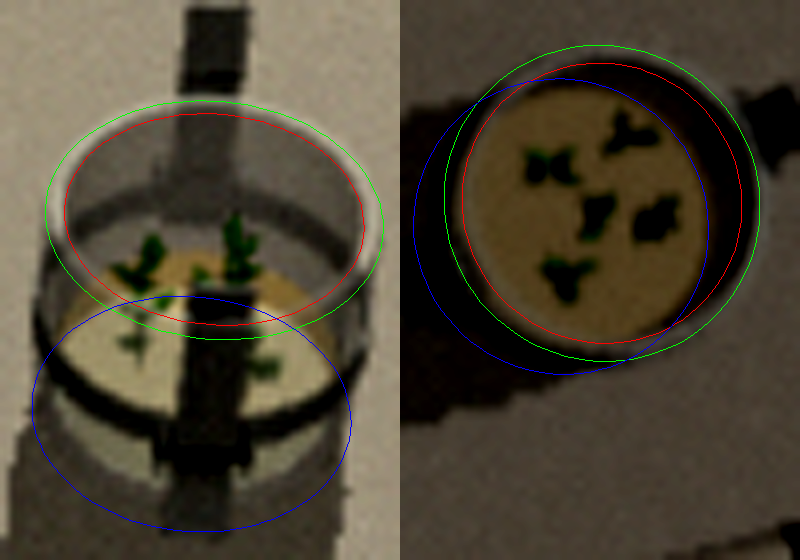

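c5 shows the rim circle fits both views within about half a pixel (centre (0.4765, -0.1765)). Next I centre the set and lower it to just above the rim.

{"method": "arm_command", "body": {"steps": [{"translation":[-0.005,0.01,0.0],"twist":[0,0,0],"fingers":-1},{"translation":[-0.005,0.01,0.02],"twist":[0,0,0],"fingers":-1},{"translation":[-0.005,0.01,0.045],"twist":[0,0,0],"fingers":-1},{"translation":[-0.005,0.01,0.065],"twist":[0,0,0],"fingers":-1},{"translation":[-0.005,0.01,0.065],"twist":[0,0,0],"fingers":-1}]}}

```text
time: 9.02
eef_pos: [0.4757, -0.1769, 0.1488]
tcp_rot: [0.976, 0.217, -0.001, -0.001]
contact_force: [0.7, -0.5, -1.5]
opening: 0.102
finger_force: 78.6
```

```bash
python3 go.py .4765,-.1765,.15 .4765,-.1765,.142
```

```text
.4765,-.1765,.15 [ 0.0013 -0.     -0.0016] len 0.0015
.4765,-.1765,.142 [ 0.0013 -0.      0.009 ] len 0.0068
[ 0.4757 -0.1769  0.1488] force [ 0.73 -0.47 -1.46] [-0.24 -0.07 -0.01] yaw y [ 0.424 -0.906 -0.002] z [-0.003   0.0012 -1.    ] 0.10246329372372116 78.56734871864319 9.025 [-0.56  0.    2.05 -0.    1.09  0.58]
```

{"method": "arm_command", "body": {"steps": [{"translation":[0.001,0,0.004],"twist":[0,0,0],"fingers":-1},{"translation":[0.001,0,0.008],"twist":[0,0,0],"fingers":-1},{"translation":[0.001,0,0.012],"twist":[0,0,0],"fingers":-1},{"translation":[0.001,0,0.012],"twist":[0,0,0],"fingers":-1},{"translation":[0.001,0,0.012],"twist":[0,0,0],"fingers":-1}]}}

```text
time: 9.65
eef_pos: [0.4777, -0.1774, 0.1424]
tcp_rot: [0.976, 0.217, 0.0, 0.001]
contact_force: [0.9, -2.1, -1.3]
opening: 0.105
finger_force: 78.7
```

```bash
python3 go.py .4765,-.1765,.1255
```

```text
.4765,-.1765,.1255 [-0.001  -0.0018  0.0226] len 0.017
[ 0.4777 -0.1774  0.1424] force [ 0.91 -2.1  -1.31] [-0.31 -0.21  0.01] yaw y [ 0.424 -0.906  0.002] z [ 0.0013 -0.0011 -1.    ] 0.10461926395139146 78.74521851539612 9.65 [-0.55  0.01  2.06 -0.    1.07  0.58]
```

{"method": "arm_command", "body": {"steps": [{"translation":[0,0.0005,0.004],"twist":[0,0,0],"fingers":-1},{"translation":[0,0.0005,0.007],"twist":[0,0,0],"fingers":-1},{"translation":[0,0.0005,0.01],"twist":[0,0,0],"fingers":-1},{"translation":[0,0.0005,0.013],"twist":[0,0,0],"fingers":-1},{"translation":[0,0.0005,0.013],"twist":[0,0,0],"fingers":-1}]}}

```text
time: 10.28
eef_pos: [0.4778, -0.1778, 0.1327]
tcp_rot: [0.976, 0.217, 0.0, 0.001]
contact_force: [1.0, -3.6, 4.2]
opening: 0.104
finger_force: 79.3
```

```bash
python3 go.py .4765,-.1765,.1255
```

```text
.4765,-.1765,.1255 [-0.0009 -0.0023  0.0096] len 0.0074
[ 0.4778 -0.1778  0.1327] force [ 0.99 -3.56  4.24] [-0.84 -0.09 -0.01] yaw y [ 0.424 -0.906  0.002] z [ 0.001  -0.0014 -1.    ] 0.10351181338438949 79.31049942970276 10.275 [-0.56  0.03  2.06 -0.    1.05  0.58]
```

{"method": "arm_command", "body": {"steps": [{"translation":[0,0.001,0.003],"twist":[0,0,0],"fingers":-1},{"translation":[0,0.001,0.006],"twist":[0,0,0],"fingers":-1},{"translation":[0,0.001,0.009],"twist":[0,0,0],"fingers":-1},{"translation":[0,0.001,0.011],"twist":[0,0,0],"fingers":-1},{"translation":[0,0.001,0.011],"twist":[0,0,0],"fingers":-1}]}}

```text
time: 10.9
eef_pos: [0.478, -0.1787, 0.1261]
tcp_rot: [0.976, 0.217, -0.0, 0.001]
contact_force: [-4.9, -2.9, 12.0]
opening: 0.105
finger_force: 80.3
```

```bash
python3 go.py .4765,-.1765,.1255
```

```text
.4765,-.1765,.1255 [-0.0006 -0.0036  0.0008] len 0.0028
[ 0.478  -0.1787  0.1261] force [-4.86 -2.89 12.04] [-0.6   0.73 -0.02] yaw y [ 0.424 -0.906  0.001] z [-6.0e-04 -1.3e-03 -1.0e+00] 0.10474808560506955 80.3057849407196 10.9 [-0.56  0.04  2.06 -0.    1.04  0.58]
```

{"method": "arm_command", "body": {"steps": [{"translation":[-0.001,0,0.0015],"twist":[0,0,0],"fingers":-1},{"translation":[-0.001,0,0.0025],"twist":[0,0,0],"fingers":-1},{"translation":[-0.001,0,0.0025],"twist":[0,0,0],"fingers":-1}]}}

```text
time: 11.28
eef_pos: [0.478, -0.1789, 0.126]
tcp_rot: [0.976, 0.217, 0.0, 0.0]
contact_force: [-6.7, -0.9, 19.4]
opening: 0.108
finger_force: 81.0
```

```bash
python3 go.py .4765,-.1765,.1255
```

```text
.4765,-.1765,.1255 [-0.0004 -0.0037  0.0007] len 0.0028
[ 0.478  -0.1789  0.126 ] force [-6.75 -0.92 19.43] [-0.1   1.08  0.  ] yaw y [ 0.424 -0.906  0.001] z [ 4.e-04 -7.e-04 -1.e+00] 0.10815459539114002 80.95535516738892 11.275 [-0.56  0.04  2.06 -0.    1.04  0.58]
```

{"method": "arm_command", "body": {"steps": [{"translation":[0.001,0,-0.003],"twist":[0,0,0],"fingers":-1},{"translation":[0.001,0,-0.003],"twist":[0,0,0],"fingers":-0.7},{"translation":[0.001,0,-0.003],"twist":[0,0,0],"fingers":0},{"translation":[0.001,0,-0.003],"twist":[0,0,0],"fingers":0.4},{"translation":[0.001,0,-0.003],"twist":[0,0,0],"fingers":0.4}]}}

```text
time: 11.9
eef_pos: [0.4772, -0.1773, 0.1235]
tcp_rot: [0.976, 0.217, -0.001, -0.001]
contact_force: [0.1, -0.1, -0.5]
opening: 0.7
finger_force: 0.0
```

```bash
python3 go.py .4775,-.178,.108
python3 - <<'E'
from h import *
o=[]
for n,r0,c0 in(("scene",110,325),("top",190,330)):
    c=read_camera(n);o.append(cv2.resize(np.array(c["pixels"])[r0:r0+90,c0:c0+100,::-1],None,fx=4,fy=5,interpolation=cv2.INTER_CUBIC))
cv2.imwrite("pics/c6.png",np.clip(np.hstack(o).astype(float)*1.5,0,255).astype(np.uint8))
E
```

```text
.4775,-.178,.108 [-0.0001  0.0011  0.0206] len 0.0155
[ 0.4772 -0.1773  0.1235] force [ 0.13 -0.09 -0.48] [-0.01 -0.03 -0.  ] yaw y [ 0.424 -0.906 -0.002] z [-0.0017  0.0017 -1.    ] 0.6997546455544406 0.0 11.9 [-0.56  0.04  2.07  0.    1.04  0.58]
```

View pics/c6.png

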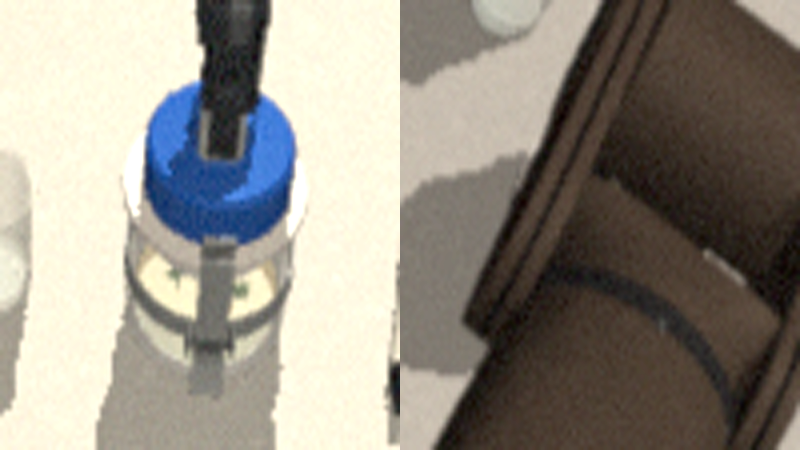

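c6 shows the lid set seated level on the jar, with the near clip upright over the white rim at crop (218, 245). The fingers are open round the pin, and the hard stop at about 19 N agrees with the seat height. Next I go down to the collar.

{"method": "arm_command", "body": {"steps": [{"translation":[0.0004,0.0021,0.006],"twist":[0,0,0],"fingers":0.4},{"translation":[0.0004,0.0021,0.014],"twist":[0,0,0],"fingers":0.4},{"translation":[0.0004,0.0021,0.0225],"twist":[0,0,0],"fingers":0.4},{"translation":[0.0004,0.0021,0.0225],"twist":[0,0,0],"fingers":0.4},{"translation":[0.0004,0.0021,0.0225],"twist":[0,0,0],"fingers":0.4}], "grip_force": 40}}

```text
time: 12.62
eef_pos: [0.4787, -0.1793, 0.1075]
tcp_rot: [0.976, 0.217, -0.0, -0.0]
contact_force: [-1.0, -0.4, 0.3]
opening: 0.703
finger_force: 0.0
```

```bash
python3 go.py .478,-.1787,.107
```

```text
.478,-.1787,.107 [-0.0006 -0.0011  0.0006] len 0.0011
[ 0.4787 -0.1793  0.1075] force [-0.98 -0.36  0.25] [-0.01  0.07  0.01] yaw y [ 0.424 -0.906 -0.   ] z [-1.e-04  1.e-04 -1.e+00] 0.7032449261811073 0.0 12.625 [-0.56  0.07  2.07  0.    1.    0.58]
```

{"method": "arm_command", "body": {"steps": [{"translation":[0,-0.0005,0],"twist":[0,0,0],"fingers":0.1},{"translation":[0,-0.0005,0],"twist":[0,0,0],"fingers":-0.2},{"translation":[0,-0.0005,0],"twist":[0,0,0],"fingers":-0.6},{"translation":[0,-0.0005,0],"twist":[0,0,0],"fingers":-1},{"translation":[0,-0.0005,0],"twist":[0,0,0],"fingers":-1}]}}

```text
time: 13.25
eef_pos: [0.4789, -0.1791, 0.108]
tcp_rot: [0.976, 0.217, 0.0, 0.0]
contact_force: [-1.0, 1.1, 3.8]
opening: 0.361
finger_force: 40.0
```

```bash
python3 go.py .478,-.1787,.207
```

```text
.478,-.1787,.207 [-0.0008 -0.0009 -0.132 ] len 0.099
[ 0.4789 -0.1791  0.108 ] force [-0.99  1.09  3.84] [ 0.    0.08 -0.  ] yaw y [ 0.424 -0.906  0.001] z [ 7.e-04 -4.e-04 -1.e+00] 0.3610375004688811 39.989314139820635 13.25 [-0.56  0.07  2.07  0.    1.    0.58]
```

{"method": "arm_command", "body": {"steps": [{"translation":[0,0,-0.004],"twist":[0,0,0],"fingers":-1},{"translation":[0,0,-0.012],"twist":[0,0,0],"fingers":-1},{"translation":[0,0,-0.022],"twist":[0,0,0],"fingers":-1},{"translation":[0,0,-0.032],"twist":[0,0,0],"fingers":-1},{"translation":[0,0,-0.04],"twist":[0,0,0],"fingers":-1}]}}

```text
time: 13.88
eef_pos: [0.4788, -0.1791, 0.1383]
tcp_rot: [0.976, 0.217, 0.0, 0.0]
contact_force: [0.7, 0.5, -1.3]
opening: 0.362
finger_force: 39.6
```

```bash
python3 go.py .478,-.1787,.207
```

```text
.478,-.1787,.207 [-0.0007 -0.0008 -0.0916] len 0.0687
[ 0.4788 -0.1791  0.1383] force [ 0.71  0.46 -1.33] [ 0.01 -0.01  0.01] yaw y [ 0.424 -0.906  0.001] z [ 6.e-04 -4.e-04 -1.e+00] 0.3621180501051042 39.64196587912738 13.875 [-0.56  0.02  2.05  0.    1.06  0.58]
```

Light load (about 1 N), so the cover is coming up alone.

{"method": "arm_command", "body": {"steps": [{"translation":[0,0,-0.02],"twist":[0,0,0],"fingers":-1},{"translation":[0,0,-0.045],"twist":[0,0,0],"fingers":-1},{"translation":[0,0,-0.07],"twist":[0,0,0],"fingers":-1},{"translation":[0,0,-0.085],"twist":[0,0,0],"fingers":-1},{"translation":[0,0,-0.092],"twist":[0,0,0],"fingers":-1}]}}

```text
time: 14.5
eef_pos: [0.4789, -0.1791, 0.2077]
tcp_rot: [0.976, 0.217, 0.001, 0.001]
contact_force: [-0.4, -0.7, -1.8]
opening: 0.359
finger_force: 39.7
```

{"method": "arm_command", "body": {"steps": [{"translation":[0,0,0],"twist":[0,0,0],"fingers":-1},{"translation":[0,0,0],"twist":[0,0,0],"fingers":-1},{"translation":[0,0,0],"twist":[0,0,0],"fingers":-1}]}}

```text
time: 14.88
eef_pos: [0.4782, -0.1787, 0.2057]
tcp_rot: [0.976, 0.217, -0.001, -0.001]
contact_force: [0.4, -0.2, -0.9]
opening: 0.359
finger_force: 39.7
```

```bash
python3 go.py .478,-.1787,.207
python3 - <<'E'
from h import *
c=read_camera("scene");save(c,"s9.png");s=get_state()
h=cv2.cvtColor(np.array(c["pixels"]),cv2.COLOR_RGB2HSV);m=cv2.inRange(h,(105,150,60),(125,255,255))[60:240,330:440]
n,l,st,ce=cv2.connectedComponentsWithStats(m);i=1+np.argmax(st[1:,4]);print("blue",st[i]+[330,60,0,0,0])
print("pred nested cover bottom/top",proj(c,[.478,-.1787,.08]),"lifted centre",proj(c,[.478,-.1787,.19]))
# rim white check: bright pixels near lid rim centre rows
print("pin tip",proj(c,[.478,-.1787,.148]),"lid rim",proj(c,[.478,-.1787,.08]))
for n in("inner_lid","cover","pin_top","clip_a","tray","petri","marker","beaker"):print(n,[(np.round(p["point"],1).tolist(),round(p["conf"],2)) for p in recognise(c,n)[:2]])
E
```

```text
.478,-.1787,.207 [-0.0003 -0.0002 -0.0017] len 0.0013
[ 0.4782 -0.1787  0.2057] force [ 0.37 -0.19 -0.93] [-0.02 -0.05 -0.05] yaw y [ 0.424 -0.906 -0.001] z [-1.3e-03  8.0e-04 -1.0e+00] 0.3589956733807818 39.65067381039262 14.875 [-0.56 -0.06  2.   -0.    1.2   0.58]
blue [365  90  40  33 856]
pred nested cover bottom/top (np.float64(145.9929513369915), np.float64(378.2428766388699)) lifted centre (np.float64(104.36529058304768), np.float64(383.1134923059791))
pin tip (np.float64(121.16189137288313), np.float64(381.14821764294385)) lid rim (np.float64(145.9929513369915), np.float64(378.2428766388699))
inner_lid [([149.4, 377.8], 0.95)]
cover [([107.6, 385.2], 0.86)]
pin_top [([147.2, 377.1], 0.64), ([171.4, 375.0], 0.44)]
clip_a [([172.8, 377.1], 0.7)]
tray [([286.6, 283.1], 0.67), ([145.8, 380.4], 0.56)]
petri [([266.2, 266.1], 0.62)]
marker [([170.1, 429.3], 0.52)]
beaker [([152.0, 325.3], 0.85)]
```

```bash
python3 -c "
from plant import sign_off
print(sign_off())"
```

```text
the job is handed in; nothing more can be done
None
```

I handed the job in at about 15 s: the lid set is seated on the jar, and the gripper holds the blue cover still and level over it, about 30 mm above the pin tip; the far clip was never visible, so I infer that it snapped shut from the level press to a hard stop at seat height (about 19 N).

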